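Discharge the load bank and hold its guard open

TASK

Take the orange probe from its holder, push the recessed green discharge button well down with the probe's tip, and stand the probe back in its holder. Then squeeze the yellow catch of the load box together fully, after it squeeze the red one fully, take the blue gate by its black post and swing it past its detent to at least a right angle. The gate springs back if let go, so finish while holding it wide open by the post; leave the other things on the bench where they are.

Things in the scene. Friction and masses are not known exactly. Their poses are not given: they have to be found in the camera images.
- guard_box: Grey load box with white resistors under a clear roof, 170 x 250 x 100 mm, fixed. Origin on the bench below the middle of the closed gate; z up, y runs along the closed gate towards the hinge, x points into the box, so the gate opens towards -x. A 10 mm high sill reaches 100 mm in front of the gate on the hinge side; on it stands a sprung brass dome, the detent.
- gate (a joint): Angle of the blue gate on its upright hinge, rad: 0 closed, stop at 1.75. Its free end opens to the box's -x (clockwise from above). Each catch blocks it beyond about 0.06 rad until squeezed. A closing spring pulls 1 to 3 N at the post; at 0.7 to 0.9 rad its foot rides over the detent, adding about 6 N. Let go beyond that, it swings back to the detent (0.9 rad) or shut.
- gate_hinge (a point): Point on the hinge's upright axis, 125 mm above the bench; in the box's frame at x 0, y +105 mm.
- gate_handle: Upright round black post, 16 mm diameter, on a bracket in front of the gate, turning with it. Post from 74 to 152 mm above the bench; origin on the bench below the post. With the gate closed the post stands 50 mm in front of the gate's plane and 135 mm from the hinge axis along the gate.
- handle_grip (a point): Point on the axis of the black post, 130 mm above the bench, good to grip from above.
- catch_yellow: Fixed base of the yellow squeeze catch on the load box, 34 mm behind the gate's plane. Origin 100 mm above the bench, axes as the box's. Upright coloured slide (outer face at y -22 mm) and metal fin (outer face y +25), 22 mm wide, tops 46 mm up: pinch them from above, closing along y, 30 mm above the origin. The yellow and red catches may swap places, at box y -55 and +55 mm.
- yellow_fin: Fixed metal fin of the yellow catch, 24 x 6 x 40 mm, origin that of the catch.
- yellow_slide (a joint): Travel of the yellow slide towards the fin along +y, m: 0 to 0.003 at the start, 0.014 fully squeezed (outer width then 33 mm). It moves at about 4 N and stays where it is left. A hooked arm of the slide reaches forward over the gate and lets go of it after about 10 mm of travel.
- catch_red: Fixed base of the red squeeze catch; the same as the yellow catch in all but colour.
- red_fin: Fixed metal fin of the red catch, as the yellow one.
- red_slide (a joint): Travel of the red slide, as the yellow one.
- discharge_box: Grey box 110 x 90 x 45 mm, fixed, with a round hole of 21 mm diameter in its top, 15 mm from the middle towards its -x. Origin under its centre.
- button_top (a point): Centre of the top of the green button (17 mm diameter) at the bottom of that hole, 39 mm above the bench when not pressed, 6 mm below the box's top.
- discharge_button (a joint): How far the green spring button is pressed, m: 0 to 0.005; fully down takes 4 N. It springs back.
- holder: Probe holder, fixed: foot disc 72 mm diameter, 10 mm high, with an upright metal tube of 19 mm inner diameter, rim 80 mm above the bench, its mouth flared to about 33 mm inside. Origin on the bench on the tube's axis.
- holder_in (a point): Inner floor of the holder's tube, on its axis, 13 mm above the bench.
- probe: Orange rigid probe, 150 mm long, 45 g, loose, standing tip down in the holder (it may lean by up to 6 degrees). Shaft 14 mm diameter from 30 mm above the tip to the top; tip 9 mm diameter. Origin at the centre of the tip's end face, z along the probe to its top.
- solder_spool: White solder spool, 52 mm diameter, 42 mm high, standing; a bystander. Origin under its centre.
- glue_bottle: White bottle with a red cap, 42 mm diameter, 115 mm high, standing; a bystander. Origin under its centre.
- screwdriver: Black screwdriver, 170 mm long, lying; a bystander.
- heat_sink: Dark finned heat sink 50 x 60 x 28 mm; a bystander. Origin under its centre.
- parts_tray: Grey divided parts tray 110 x 130 x 30 mm; a bystander. Origin under its centre.
- multimeter: Yellow hand multimeter lying flat, 160 x 78 x 34 mm (43 mm with its dial); a bystander. Origin under its centre.
Things that resemble listed ones, but are neither listed nor needed, are in the scene too. Of the things like the holder, leave any that is purple or turquoise; of the rest the larger one is meant.

How it is judged:
By the outcome, as a careful person would: the job done as asked, in the order asked, and still so for the second after the job is handed in, while the arm keeps its last pose, push and grip.
It also fails if it takes over 69 s, if anything falls off the work surface, if the arm or the gripper's body presses on something with over 40 N, if the wrist force passes 120 N, or if a joint passes its speed limit or range.

ROBOT

A 6-joint arm with a two-finger parallel gripper is mounted at the origin on the work surface. World frame = base frame: x ahead of the robot, y to its left, z up, the work surface at z = 0. Lengths are in m, angles in rad, forces in N, time in s.
With the tool pointing down it reaches from about 0.325 to 0.9 m from the base axis. Payload 3.5 kg.
Tool frame: the origin (TCP) lies at the very end of the fingers, on their centre line; the grasp point (between the pads) lies 19 mm behind it; z points along the fingers, y is the line along which they close (so a half turn about z gives the same grasp; the last joint's range is limited). The gripper opens to 85 mm and grips with 20 to 120 N. Pads are 22 mm wide; open, the fingers measure 114 mm over their backs; the gripper's body (76 mm by 85 mm) begins 54 mm behind the grasp point. The pads swing forward as they close: fully open they stand 13 mm farther back than shut.
Start: joints at [-1.27, 0.276, -0.026, 1.268, 0, 1.467], TCP at [0.246, -0.575, 0.231] pointing down, gripper open.
Joint ranges: [-3.12, 3.12], [-0.85, 1.88], [-1.08, 1.24], [-1.95, 2.15], [-1.57, 1.53], [-3.14, 3.14]. Speed limits (rad/s): [2.57, 2.57, 3.14, 3.14, 3.14, 3.14].

INTERFACE

Orientations are given as [roll, pitch, yaw] about the fixed x, y, z axes, in that order (R = Rz(yaw) Ry(pitch) Rx(roll)).
In Python, from station import arm gives the robot as it stands.
- The arm moves only by the tool servo_tool, never from a script. Its argument "deltas" is a list of rows, each a list of 7 numbers: the shift along the world's x, y, z in m, then the turn, a rotation vector about the world's x, y, z in degrees, then the finger opening in m, from 0 to 0.0854. In form: [[x, y, z, rx, ry, rz, fingers], ...]. A call has 1 to 20 rows; each row shifts and turns the commanded pose from where the row before left it; what a row does not reach is not made up. A row lasts 1/10 s, in which the tool goes at most 50 mm and 8.59 degrees, less where a joint would pass 70% of its speed; a pose out of reach is approached as far as the arm can. A call with a gripper value outside its range is refused whole. The fingers move at their own pace and stop on an object; "newtons" is the grip in N (left out, the last holds). Time passes only in rows, so rows that do not move let the fingers close. It gives the time, the measured TCP pose, the force, the opening and the grip force at its end, in the units of the state.
- arm.state(): the state, without advancing time (a new reading comes with each control period).
- arm.get_image(name): name is "side" or "top" or "wrist"; returns a dict with "image" (420x560x3 uint8, red, green, blue), "intrinsics" (3x3 intrinsics, pixels), "k1" (the pictures are not rectified: a ray, as slopes to the right and down, at radius r is drawn at 1 + k1 r^2 times it, then the intrinsics apply), "R" (3x3) and "t" (3): a world point X has camera coordinates R X + t. Camera axes: x right, y down, z forward; pixel columns grow to the right and rows downward; lengths in m; the calibration is good to about 2 mm. A picture is of the moment at which its call begins. There is no depth.
- arm.finish_job(): hands the job in; it is judged then, once.
The state is a dict: "t": time; "qpos": joint angles; "qvel": joint speeds; "joint_torque": joint torques, N m; "eef_pos": TCP position; "ee_rot": TCP orientation; "wrist_force": force on the tool from outside, world axes, zero at the start; "torque": the same for the moment, N m; "gripper_width": finger opening in m; "grip_force": force on a finger pad.
Only numpy, scipy, OpenCV 4.12 (cv2) and the standard library are available. Lean on these libraries where they do the work, as an engineer would, in place of code of your own. Each camera call takes 0.05 s, during which the arm holds its last target. There are 200 camera calls.

## Working session

There is one attempt and no reset: what is moved stays moved. The work goes in short steps, Python scripts to look and compute and a tool call to move; the robot and the scene stay as the last step left them, time stands still between calls to the robot, and variables do not carry over. Pictures are saved under pics/ and viewed, at most 13 in all, crops included, and the job is handed in when it is done.

Besides the shell and the picture viewer there is one more tool, called after "Emit:" as a command line: name --pt "numbers of a row" for each row, then --argument value for the rest. servo_tool: Moves the arm, as the interface text tells. Its arguments: {"type":"object","properties":{"deltas":{"type":"array"},"newtons":{"type":"number"}},"required":["deltas"]}

```bash
mkdir -p pics; cat > h.py <<'E'
import numpy as np, cv2, json
from station import arm
def grab(n,f):
    d=arm.get_image(n); cv2.imwrite(f'pics/{f}.png',d['image'][...,::-1])
    np.savez(f'pics/{f}.npz',**{k:np.array(d[k]) for k in('image','intrinsics','k1','R','t')}); return d
def load(f): return np.load(f'pics/{f}.npz')
def ray(d,u,v):
    K=d['intrinsics'];k=float(d['k1'])
    p=cv2.undistortPoints(np.array([[[u,v]]],float),K,np.array([k,0,0,0,0.]))[0,0]
    R=d['R'];return -R.T@d['t'],R.T@np.array([p[0],p[1],1.])
def atz(d,u,v,z):
    o,r=ray(d,u,v);return o+r*(z-o[2])/r[2]
def proj(d,X):
    c=d['R']@np.array(X,float)+d['t'];s=c[:2]/c[2];s=s*(1+float(d['k1'])*(s@s));K=d['intrinsics']
    return np.array([K[0,0]*s[0]+K[0,2],K[1,1]*s[1]+K[1,2]])
def tri(l):
    A=np.zeros((3,3));b=np.zeros(3)
    for d,u,v in l:
        o,r=ray(d,u,v);r=r/np.linalg.norm(r);P=np.eye(3)-np.outer(r,r);A+=P;b+=P@o
    return np.linalg.solve(A,b)
E
python3 - <<'E'
from h import *
for n in('top','side'):
    d=grab(n,n+'0'); print(n,d['k1'],np.round(-d['R'].T@d['t'],3),d['intrinsics'][0,0])
a=[cv2.imread(f'pics/{n}0.png') for n in('top','side')]
for n,i in zip(('top','side'),a): cv2.imwrite(f'pics/{n}0b.png',cv2.resize(i,(800,600),interpolation=cv2.INTER_CUBIC))
print(arm.state())
E
```

```text
top -0.10590101106681259 [ 0.251 -0.022  1.51 ] 527.4603294611915
side -0.048676168630868696 [ 0.23  -1.413  1.103] 501.72149544655986
{'t': 0.1, 'qpos': array([-1.27039316e+00,  2.77085900e-01, -2.77384357e-02,  1.26801138e+00,
        9.08714768e-06,  1.46740794e+00]), 'qvel': array([-0.00081454, -0.00058789,  0.00329017,  0.00067189,  0.00096835,
        0.00051331]), 'joint_torque': array([ 3.76306116e-04, -4.46708572e+01,  2.96128714e+01,  8.47495015e-03,
       -3.72452303e-05,  1.10624789e-06]), 'eef_pos': array([ 0.24535724, -0.57405798,  0.23025604]), 'ee_rot': array([-3.13956509e+00, -2.19512464e-04,  4.03791319e-01]), 'wrist_force': array([ 0.53403619,  0.54224881, -1.14810519]), 'torque': array([ 0.04808323, -0.05643574, -0.00228578]), 'grip_force': 0.0, 'gripper_width': 0.08592342067167093}
```

View pics/top0b.png

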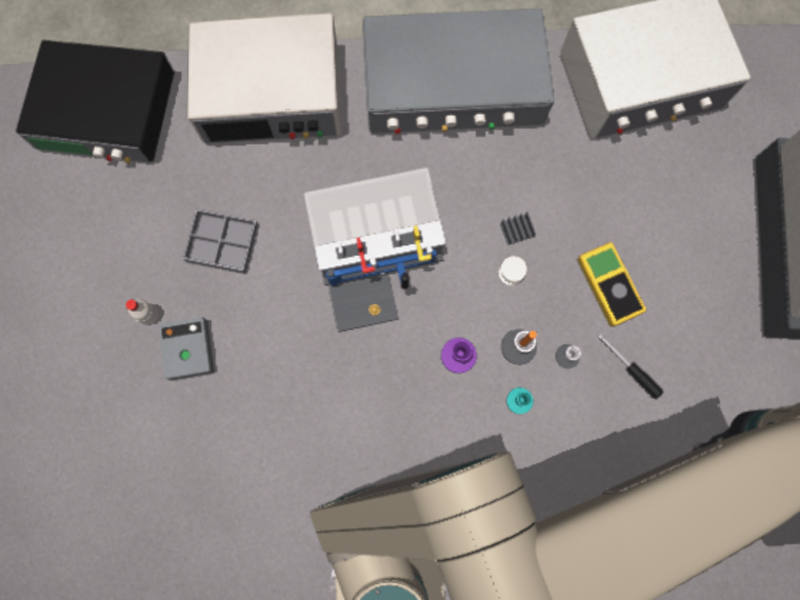

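View pics/side0b.png

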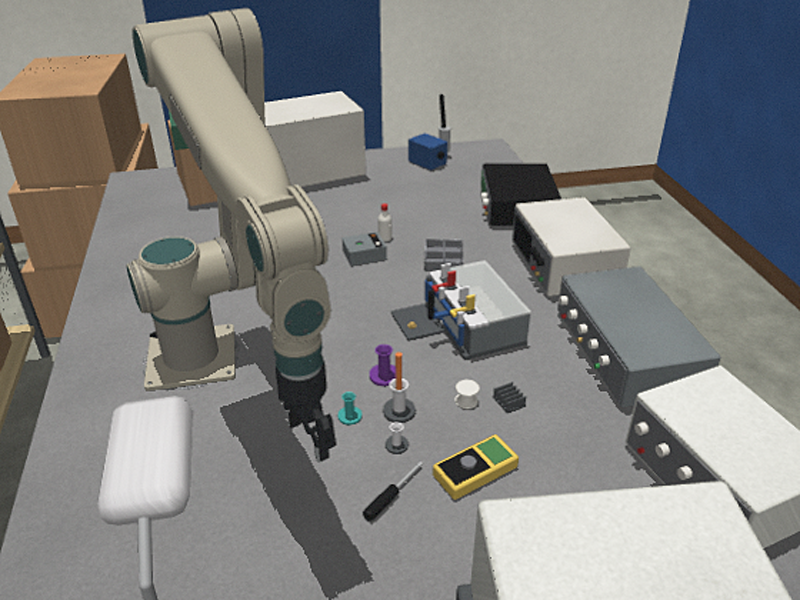

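The top view shows the box at about (375,235), with the red catch left and yellow right. The post is at (404,280), the orange probe in the larger grey holder at (520,345), and the discharge box at (186,350). Next I'll enlarge crops of these.

```bash
python3 - <<'E'
from h import *
def crop(f,u,v,w,h,s):
    i=cv2.imread(f'pics/{f}.png')[v:v+h,u:u+w]; i=cv2.resize(i,None,fx=s,fy=s,interpolation=cv2.INTER_CUBIC)
    for k in range(0,w,10): cv2.line(i,(k*s,0),(k*s,4 if k%50 else 10),(0,255,255),1)
    for k in range(0,h,10): cv2.line(i,(0,k*s),(4,k*s),(0,255,255),1)
    return i
# top: box 210..315 x 115..235
a=crop('top0',210,115,110,120,5) # 550x600
b=np.vstack([crop('top0',340,220,50,50,5),crop('top0',105,218,50,50,5)]) #250x500
b=np.vstack([b,np.zeros((100,250,3),np.uint8)])
cv2.imwrite('pics/c1.png',np.hstack([a,b]))
a=crop('side0',270,175,110,80,5) #550x400
b=crop('side0',260,240,50,80,5) #250x400
c=crop('side0',230,150,60,40,5)#300x200
r=np.hstack([a,b]); q=np.zeros((200,800,3),np.uint8); q[:,:300]=c
cv2.imwrite('pics/c2.png',np.vstack([r,q]))
E
```

```text
(no output)
```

View pics/c1.png

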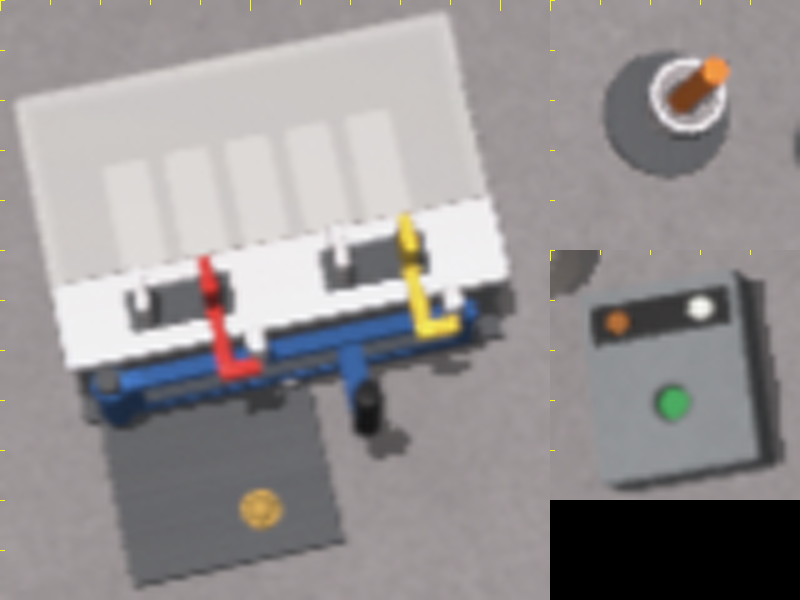

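View pics/c2.png

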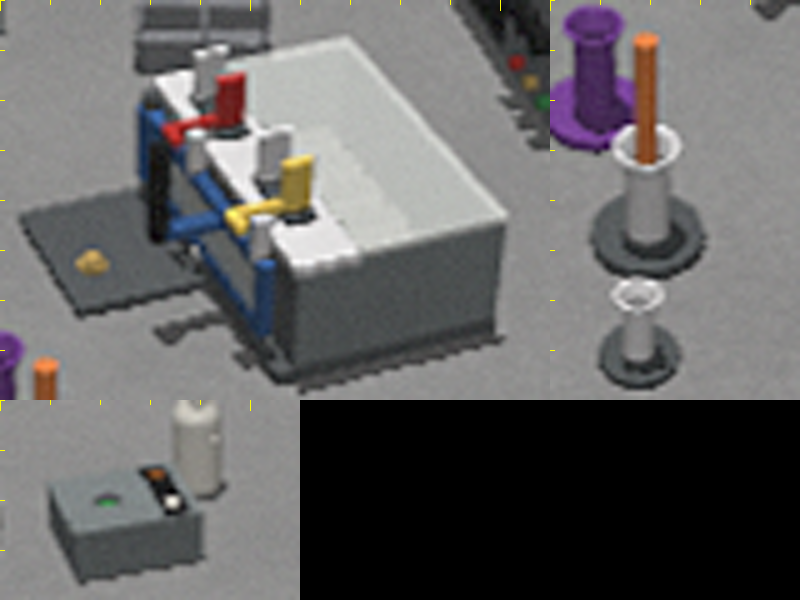

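```bash
python3 - <<'E'
from h import *
T=load('top0');S=load('side0')
c=lambda u,v:(210+u/5,115+v/5)
for n,u,v,z in[('BL',15,100,.1),('BR',447,12,.1),('FR',510,272,.1),('FL',68,368,.1),('post',370,390,.152),('postbot',367,428,.074),('ys',404,222,.146),('rs',204,262,.146),('yf',340,235,.146),('rf',138,283,.146),('sillFL',135,587,.01),('sillFR',343,541,.01),('dome',262,508,.02),('hinge',108,378,.14)]: print(n,np.round(atz(T,*c(u,v),z),4))
print('rim',atz(T,367.4,239,.08),'foot',atz(T,363.4,242.6,.01))
print('rim3',tri([(T,367.4,239),(S,279.2,269.4)]),'ptop',tri([(T,372.8,234.2),(S,279.2,248)]))
print('button',atz(T,129.6,248.6,.039),atz(T,129.6,248.6,.045))
print('dbox',[np.round(atz(T,105+(u-550)/5,218+(v-250)/5,.045),4) for u,v in[(590,305),(738,275),(760,460),(608,487)]])
s=lambda u,v:(270+u/5,175+v/5)
print('ys3',tri([(T,*c(404,222)),(S,*s(297,160))]),'post3',tri([(T,*c(370,390)),(S,*s(160,143))]),'rs3',tri([(T,*c(204,262)),(S,*s(231,77))]))
E
```

```text
BL [0.7711 0.1245 0.1   ]
BR [ 0.8088 -0.1229  0.1   ]
FR [ 0.653  -0.1469  0.1   ]
FL [0.6131 0.1005 0.1   ]
post [ 0.5779 -0.0633  0.152 ]
postbot [ 0.575  -0.0626  0.074 ]
ys [ 0.6714 -0.0878  0.146 ]
rs [0.6555 0.0211 0.146 ]
yf [ 0.6661 -0.0529  0.146 ]
rf [0.646  0.0571 0.146 ]
sillFL [0.5039 0.075  0.01  ]
sillFR [ 0.5235 -0.0463  0.01  ]
dome [ 0.5438 -0.0008  0.02  ]
hinge [0.596  0.0758 0.14  ]
rim [ 0.45179721 -0.28585205  0.08      ] foot [ 0.45196071 -0.28620767  0.01      ]
rim3 [ 0.45379427 -0.28655269  0.07693827] ptop [ 0.45396619 -0.28640152  0.16091623]
button [0.47057741 0.3796702  0.039     ] [0.46967968 0.37802969 0.045     ]
dbox [array([0.5286, 0.4257, 0.045 ]), array([0.5409, 0.3401, 0.045 ]), array([0.4347, 0.3288, 0.045 ]), array([0.4242, 0.4155, 0.045 ])]
ys3 [ 0.67038689 -0.08776132  0.14366972] post3 [ 0.57863819 -0.06339342  0.15336002] rs3 [0.65412892 0.02131195 0.14364267]
```

Emit:
servo_tool --pt "0.019 0.026 0 0 0 8.2 0.06" --pt "0.019 0.026 0 0 0 8.2 0.06" --pt "0.019 0.026 0 0 0 8.2 0.06" --pt "0.019 0.026 0 0 0 8.2 0.06" --pt "0.019 0.026 0 0 0 8.2 0.06" --pt "0.019 0.026 0 0 0 8.2 0.06" --pt "0.019 0.026 0 0 0 8.2 0.06" --pt "0.019 0.026 0 0 0 8.2 0.06" --pt "0.019 0.026 0 0 0 8.2 0.06" --pt "0.019 0.026 0 0 0 8.2 0.06" --pt "0.015 0.025 -0.02 0 0 8 0.06" --pt "0 0 0 0 0 0 0.06" --pt "0 0 0 0 0 0 0.06"

```text
t: 1.4
eef_pos: [0.4501, -0.2889, 0.2104]
ee_rot: [-3.14, -0.002, 1.975]
wrist_force: [-0.8, -0.5, 0.9]
gripper_width: 0.0604
grip_force: 0.0
```

```bash
python3 - <<'E'
from h import *
d=grab('wrist','w1');s=arm.state();print(s['t'],s['eef_pos'],s['ee_rot'],s['qpos'],s['gripper_width'])
i=cv2.resize(cv2.imread('pics/w1.png'),(800,600),interpolation=cv2.INTER_CUBIC)
for X in[(.452,-.286,.08),(.4535,-.2863,.163),(.452,-.286,.01)]:
    p=proj(d,X)*800/560;print(p);cv2.drawMarker(i,tuple(map(int,p)),(255,255,0),0,15,1)
cv2.imwrite('pics/w1b.png',i)
E
```

```text
1.45 [ 0.450282   -0.28983307  0.21108088] [-3.14087236e+00 -3.13209912e-04  1.97368967e+00] [-6.92382276e-01  1.30834351e-01 -2.49907286e-01  1.19066290e+00
 -4.96988221e-04  4.75520746e-01] 0.06012158561089597
[404.44729881 284.14584181]
[409.78139947 334.87114749]
[403.34583837 260.31605773]
```

View pics/w1b.png

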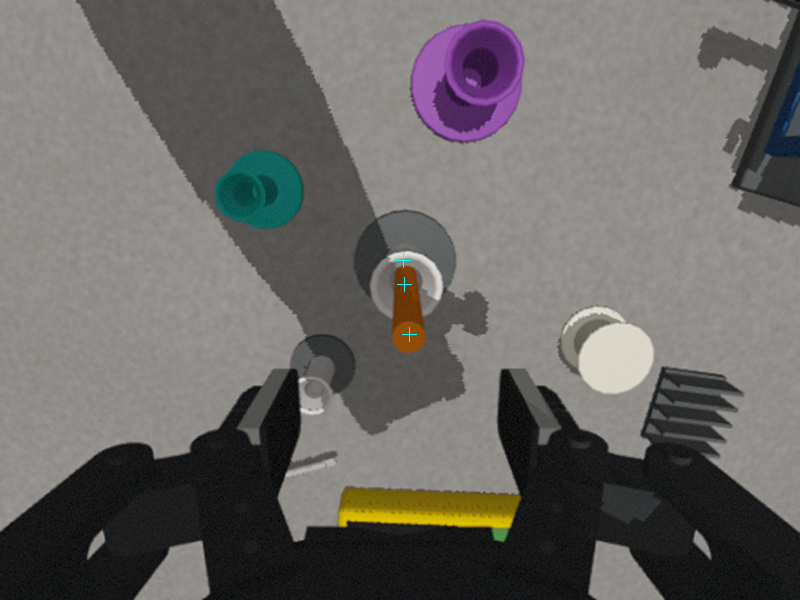

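The wrist view confirms the estimates: the probe top is at (408,336) and the rim at (404,285), both on the markers. I'll descend and grip.

Emit:
servo_tool --pt "0.003 0.004 -0.02 0 0 0 0.06" --pt "0 0 -0.025 0 0 0 0.06" --pt "0 0 -0.025 0 0 0 0.06" --pt "0 0 -0.025 0 0 0 0.06" --pt "0 0 -0.013 0 0 0 0.06" --pt "0 0 0 0 0 0 0.04" --pt "0 0 0 0 0 0 0.005" --pt "0 0 0 0 0 0 0.005" --pt "0 0 0 0 0 0 0.005" --pt "0 0 0 0 0 0 0.005" --pt "0 0 0 0 0 0 0.005" --newtons 50

```text
t: 2.55
eef_pos: [0.4545, -0.2868, 0.105]
ee_rot: [3.141, 0.003, 1.975]
wrist_force: [-0.4, -0.2, 5.4]
gripper_width: 0.0129
grip_force: 49.0
```

Emit:
servo_tool --pt "0 0 0.03 0 0 0 0.005" --pt "0 0 0.04 0 0 0 0.005" --pt "0 0 0.04 0 0 0 0.005" --pt "0 0.02 0.01 0 0 0 0.005" --pt "0.001 0.04 0 0 0 0 0.005" --pt "0.001 0.045 0 0 0 0 0.005" --pt "0.001 0.045 0 0 0 0 0.005" --pt "0.001 0.045 0 0 0 0 0.005" --pt "0.001 0.045 0 0 0 0 0.005" --pt "0.001 0.045 0 0 0 0 0.005" --pt "0.001 0.045 0 0 0 0 0.005" --pt "0.001 0.045 0 0 0 0 0.005" --pt "0.001 0.045 0 0 0 0 0.005" --pt "0.001 0.045 0 0 0 0 0.005" --pt "0.001 0.045 0 0 0 0 0.005" --pt "0.001 0.045 0 0 0 0 0.005" --pt "0.001 0.045 0 0 0 0 0.005" --pt "0.001 0.045 0 0 0 0 0.005" --pt "0.001 0.021 0 0 0 0 0.005" --pt "0 0 0 0 0 0 0.005"

```text
t: 4.55
eef_pos: [0.4672, 0.3832, 0.2221]
ee_rot: [-3.14, -0.001, 1.979]
wrist_force: [-0.6, -0.7, -0.9]
gripper_width: 0.0129
grip_force: 49.3
```

Emit:
servo_tool --pt "0 0 -0.03 0 0 0 0.005" --pt "0 0 -0.02 0 0 0 0.005" --pt "0 0 0 0 0 0 0.005"

```text
t: 4.85
eef_pos: [0.4652, 0.3777, 0.1692]
ee_rot: [-3.133, 0.002, 1.974]
wrist_force: [-0.0, -0.7, 0.1]
gripper_width: 0.0124
grip_force: 49.3
```

```bash
python3 - <<'E'
from h import *
s=arm.state();print(s['t'],s['eef_pos'],s['wrist_force'],s['gripper_width'])
ds={n:grab(n,n+'2') for n in('wrist','side','top')}
e=s['eef_pos'];tip=e+[0,0,-.092]
out=[]
for n,d in ds.items():
    i=cv2.imread(f'pics/{n}2.png');
    p=proj(d,tip);q=proj(d,(.4706,.3797,.039));c=q;print(n,p,q)
    w=46 if n!='wrist' else 110
    u0,v0=int(c[0]-w),int(c[1]-w);u0=max(0,min(u0,560-2*w));v0=max(0,min(v0,420-2*w));k=400/(2*w)
    j=cv2.resize(i[v0:v0+2*w,u0:u0+2*w],(400,400),interpolation=cv2.INTER_CUBIC);print(n,u0,v0,k)
    for x,col in((p,(255,255,0)),(q,(255,0,255))): cv2.drawMarker(j,tuple(map(int,(x-[u0,v0])*k)),col,0,12,1)
    out.append(j)
z=np.zeros((600,800,3),np.uint8)
cv2.imwrite('pics/c3.png',np.hstack([cv2.resize(j,(266,266)) if 0 else j for j in out[:2]]))
cv2.imwrite('pics/c3t.png',out[2])
E
```

```text
4.85 [0.46517029 0.37769072 0.16922311] [-0.03858804 -0.66411937  0.11524174] 0.012448704696144184
wrist [280.57921542 214.14171261] [287.88149512 201.11648413]
wrist 177 91 1.8181818181818181
side [249.16818679 163.13276745] [250.74625086 170.76720569]
side 204 124 4.3478260869565215
top [126.57712933 248.65860762] [129.58958268 248.59267566]
top 83 202 4.3478260869565215
```

View pics/c3.png

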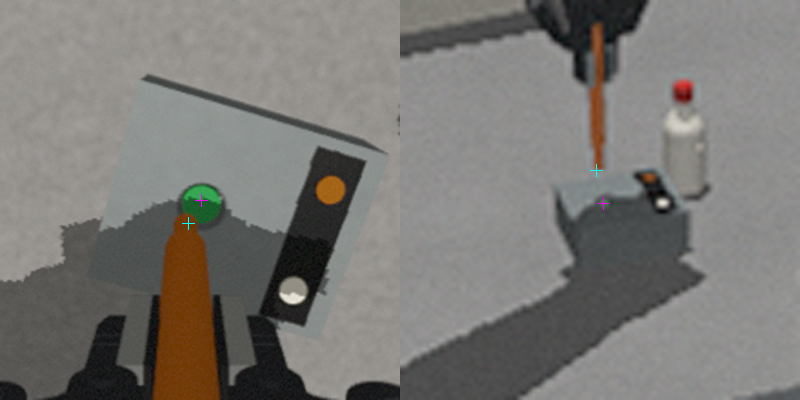

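The wrist view shows the button at (201,204) on its marker and the probe tip at (187,220), so a shift of about +5 mm in x and +2 mm in y is needed.

Emit:
servo_tool --pt "0.005 0.002 0 0 0 0 0.005" --pt "0 0 -0.012 0 0 0 0.005" --pt "0 0 -0.012 0 0 0 0.005" --pt "0 0 -0.01 0 0 0 0.005" --pt "0 0 -0.004 0 0 0 0.005" --pt "0 0 -0.002 0 0 0 0.005" --pt "0 0 0 0 0 0 0.005"

```text
t: 5.7
eef_pos: [0.4733, 0.3821, 0.1328]
ee_rot: [-3.141, 0.0, 1.975]
wrist_force: [0.4, -0.1, -0.2]
gripper_width: 0.0129
grip_force: 49.3
```

Emit:
servo_tool --pt "-0.003 -0.002 0 0 0 0 0.005" --pt "0 0 -0.002 0 0 0 0.005" --pt "0 0 -0.002 0 0 0 0.005" --pt "0 0 -0.002 0 0 0 0.005" --pt "0 0 0 0 0 0 0.005"

```text
t: 6.2
eef_pos: [0.4708, 0.3804, 0.1276]
ee_rot: [3.141, -0.0, 1.975]
wrist_force: [-0.4, -0.4, 2.4]
gripper_width: 0.0127
grip_force: 49.6
```

```bash
python3 - <<'E'
from h import *
F=[];P=[]
for n in range(3):
    d=grab('wrist','w3');s=arm.state();F.append(s['wrist_force']);P.append(s['eef_pos'])
print(np.round(F,2),np.round(P,4))
d=load('w3');c=proj(d,(.4706,.3797,.045));print(c)
u,v=int(c[0])-40,int(c[1])-30
cv2.imwrite('pics/w3b.png',cv2.resize(d['image'][v:v+60,u:u+80,::-1],(480,360),interpolation=cv2.INTER_CUBIC))
E
```

```text
[[-0.34 -0.62  2.84]
 [-0.59 -0.5   3.06]
 [-0.66  0.23  1.77]] [[0.4708 0.3805 0.1277]
 [0.4708 0.3805 0.1277]
 [0.4708 0.3804 0.1277]]
[278.66296884 219.03432068]
```

View pics/w3b.png

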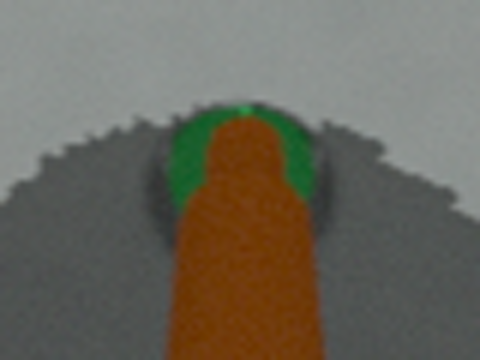

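The tip is centred in the green button and has touched it, reading about 2.5 N. I'll press further.

Emit:
servo_tool --pt "0 0 -0.002 0 0 0 0.005" --pt "0 0 -0.002 0 0 0 0.005" --pt "0 0 0 0 0 0 0.005" --pt "0 0 0 0 0 0 0.005"

```text
t: 6.75
eef_pos: [0.4713, 0.3808, 0.1258]
ee_rot: [3.139, -0.0, 1.975]
wrist_force: [-2.7, -1.7, 13.1]
gripper_width: 0.0134
grip_force: 51.2
```

Emit:
servo_tool --pt "0 0 0.02 0 0 0 0.005" --pt "0 0 0.04 0 0 0 0.005" --pt "0 0 0.04 0 0 0 0.005" --pt "0 -0.02 0 0 0 0 0.005" --pt "-0.001 -0.045 0 0 0 0 0.005" --pt "-0.001 -0.045 0 0 0 0 0.005" --pt "-0.001 -0.045 0 0 0 0 0.005" --pt "-0.001 -0.045 0 0 0 0 0.005" --pt "-0.001 -0.045 0 0 0 0 0.005" --pt "-0.001 -0.045 0 0 0 0 0.005" --pt "-0.001 -0.045 0 0 0 0 0.005" --pt "-0.001 -0.045 0 0 0 0 0.005" --pt "-0.001 -0.045 0 0 0 0 0.005" --pt "-0.001 -0.045 0 0 0 0 0.005" --pt "-0.001 -0.045 0 0 0 0 0.005" --pt "-0.002 -0.045 0 0 0 0 0.005" --pt "-0.002 -0.045 0 0 0 0 0.005" --pt "-0.002 -0.045 0 0 0 0 0.005" --pt "0 -0.016 0 0 0 0 0.005" --pt "0 0 0 0 0 0 0.005"

```text
t: 8.75
eef_pos: [0.4529, -0.2876, 0.2222]
ee_rot: [-3.141, -0.001, 1.971]
wrist_force: [0.5, 0.8, -0.1]
gripper_width: 0.0124
grip_force: 49.3
```

Emit:
servo_tool --pt "0 0 -0.02 0 0 0 0.005" --pt "0 0 -0.02 0 0 0 0.005" --pt "0 0 0 0 0 0 0.005" --pt "0 0 0 0 0 0 0.005"

```text
t: 9.15
eef_pos: [0.4531, -0.2841, 0.1828]
ee_rot: [-3.141, -0.002, 1.976]
wrist_force: [-0.1, 0.0, 0.1]
gripper_width: 0.0125
grip_force: 49.3
```

```bash
python3 - <<'E'
from h import *
d=grab('wrist','w4');s=arm.state();print(s['eef_pos'],s['wrist_force'])
grab('side','s4')
a=proj(d,(.452,-.286,.08));i=d['image'][...,::-1];u,v=int(a[0])-50,int(a[1])-50
L=cv2.resize(i[v:v+100,u:u+100],(400,400),interpolation=cv2.INTER_CUBIC)
e=load('s4');b=proj(e,(.452,-.286,.09));i=e['image'][...,::-1];u,v=int(b[0])-25,int(b[1])-25
cv2.imwrite('pics/c4.png',np.hstack([L,cv2.resize(i[v:v+50,u:u+50],(400,400),interpolation=cv2.INTER_CUBIC)]))
E
```

```text
[ 0.4537517  -0.28480448  0.1837713 ] [ 0.42760637  0.09587676 -0.43405285]
```

View pics/c4.png

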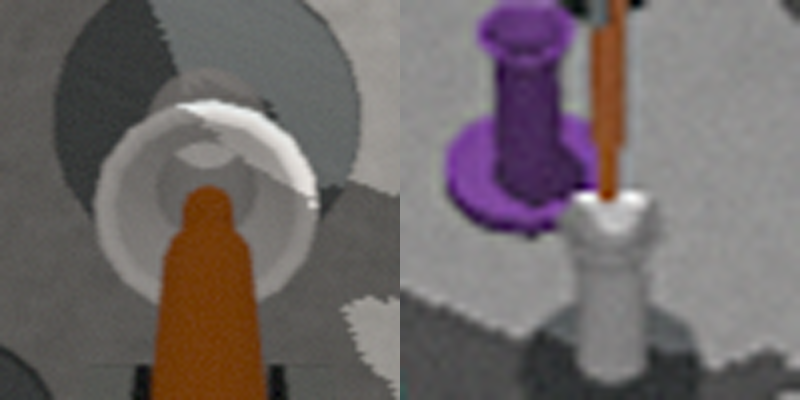

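The tip is centred over the tube mouth in both views, so I'll insert it.

Emit:
servo_tool --pt "-0.001 -0.001 -0.01 0 0 0 0.005" --pt "0 0 -0.012 0 0 0 0.005" --pt "0 0 -0.012 0 0 0 0.005" --pt "0 0 -0.012 0 0 0 0.005" --pt "0 0 -0.012 0 0 0 0.005" --pt "0 0 -0.012 0 0 0 0.005" --pt "0 0 -0.006 0 0 0 0.005" --pt "0 0 0 0 0 0 0.005"

```text
t: 10.05
eef_pos: [0.4521, -0.2864, 0.1061]
ee_rot: [-3.141, -0.002, 1.975]
wrist_force: [0.6, 0.3, -0.6]
gripper_width: 0.0128
grip_force: 49.3
```

Emit:
servo_tool --pt "0 0 0 0 0 0 0.05" --pt "0 0 0 0 0 0 0.05" --pt "0 0 0 0 0 0 0.05" --pt "0 0 0.03 0 0 0 0.05" --pt "0 0 0.045 0 0 0 0.05" --pt "0 0 0.045 0 0 0 0.065" --pt "0.021 0.022 0 0 0 7.6 0.065" --pt "0.021 0.022 0 0 0 7.6 0.065" --pt "0.021 0.022 0 0 0 7.6 0.065" --pt "0.021 0.022 0 0 0 7.6 0.065" --pt "0.021 0.022 0 0 0 7.6 0.065" --pt "0.021 0.022 0 0 0 7.6 0.065" --pt "0.021 0.022 0 0 0 7.6 0.065" --pt "0.021 0.022 0 0 0 7.6 0.065" --pt "0.021 0.022 0 0 0 7.6 0.065" --pt "0.023 0.023 0 0 0 7.2 0.065" --pt "0 0 0 0 0 0 0.065" --pt "0 0 0 0 0 0 0.065" --pt "0 0 0 0 0 0 0.065"

```text
t: 11.95
eef_pos: [0.664, -0.0662, 0.2274]
ee_rot: [-3.141, -0.001, -2.99]
wrist_force: [0.5, -0.3, -0.0]
gripper_width: 0.0654
grip_force: 0.0
```

```bash
python3 - <<'E'
from h import *
d=grab('wrist','w5');s=arm.state();print(s['t'],s['eef_pos'],s['ee_rot'],s['qpos'])
i=cv2.resize(cv2.imread('pics/w5.png'),(800,600),interpolation=cv2.INTER_CUBIC)
o=np.array([.623,-.025]);a=.153;x=np.array([np.cos(a),np.sin(a)]);y=np.array([-x[1],x[0]])
# predicted: fin top outer-face edges, slide top outer-face line at y=-22, post top, catch centre
for c in(-.055,.055):
  for bx in(.023,.045):
    for by in(.025,-.022): 
      p=proj(d,[*(o+bx*x+(c+by)*y),.146])*800/560;cv2.drawMarker(i,tuple(map(int,p)),(255,255,0),0,10,1)
p=proj(d,[*(o-.05*x-.03*y),.152])*800/560;cv2.drawMarker(i,tuple(map(int,p)),(255,0,255),0,14,1)
cv2.imwrite('pics/w5b.png',i)
E
```

```text
12.0 [ 0.66389663 -0.06642536  0.22747095] [-3.14143899e+00 -3.75176230e-04 -2.99057872e+00] [-1.96424743e-01  3.53289198e-01  6.99416040e-02  1.28774917e+00
 -2.72223615e-04 -3.47438669e-01]
```

View pics/w5b.png

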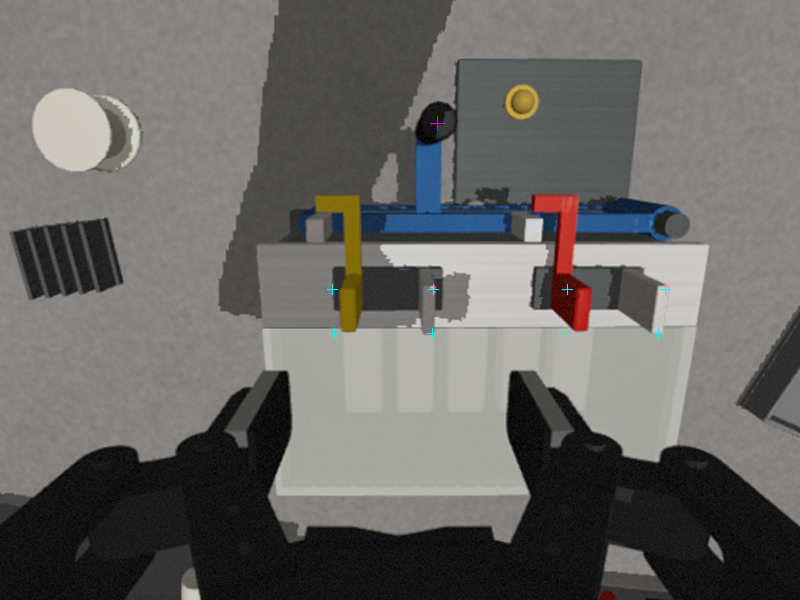

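The wrist view matches the model: yellow slide at (350,300), fin at (428,300), red slide at (575,300), and post at (437,123) on its marker. I'll descend and squeeze yellow.

Emit:
servo_tool --pt "0 0 -0.02 0 0 0 0.072" --pt "0 0 -0.02 0 0 0 0.072" --pt "0 0 -0.02 0 0 0 0.072" --pt "0 0 -0.02 0 0 0 0.072" --pt "0 0 -0.02 0 0 0 0.072" --pt "0 0 -0.015 0 0 0 0.072" --pt "0 0 0 0 0 0 0.06" --pt "0 0 0 0 0 0 0.05" --pt "0 0 0 0 0 0 0.04" --pt "0 0 0 0 0 0 0.03" --pt "0 0 0 0 0 0 0.025" --pt "0 0 0 0 0 0 0.025" --pt "0 0 0 0 0 0 0.025" --pt "0 0 0 0 0 0 0.025" --newtons 40

```text
t: 13.4
eef_pos: [0.6647, -0.0655, 0.1144]
ee_rot: [-3.14, 0.001, -2.988]
wrist_force: [-4.4, 2.0, 6.3]
gripper_width: 0.0314
grip_force: 43.0
```

Emit:
servo_tool --pt "0 0 0 0 0 0 0.06" --pt "0 0 0 0 0 0 0.072" --pt "0 0 0 0 0 0 0.072" --pt "0 0 0 0 0 0 0.072" --pt "0 0 0.03 0 0 0 0.072" --pt "0 0 0.03 0 0 0 0.072" --pt "-0.004 0.027 0 0 0 0 0.072" --pt "-0.004 0.027 0 0 0 0 0.072" --pt "-0.004 0.027 0 0 0 0 0.072" --pt "-0.005 0.028 0 0 0 0 0.072" --pt "0 0 0 0 0 0 0.072" --pt "0 0 -0.02 0 0 0 0.072" --pt "0 0 -0.02 0 0 0 0.072" --pt "0 0 -0.02 0 0 0 0.072" --pt "0 0 0 0 0 0 0.072"

```text
t: 14.9
eef_pos: [0.645, 0.0427, 0.1089]
ee_rot: [3.141, -0.006, -2.99]
wrist_force: [-0.3, 0.4, -0.6]
gripper_width: 0.0721
grip_force: 0.0
```

Emit:
servo_tool --pt "0 0 0 0 0 0 0.06" --pt "0 0 0 0 0 0 0.05" --pt "0 0 0 0 0 0 0.04" --pt "0 0 0 0 0 0 0.03" --pt "0 0 0 0 0 0 0.025" --pt "0 0 0 0 0 0 0.025" --pt "0 0 0 0 0 0 0.025" --pt "0 0 0 0 0 0 0.025" --newtons 40

```text
t: 15.7
eef_pos: [0.649, 0.0433, 0.1149]
ee_rot: [-3.14, 0.004, -2.988]
wrist_force: [-1.6, -0.3, 6.3]
gripper_width: 0.0321
grip_force: 42.3
```

Emit:
servo_tool --pt "0 0 0 0 0 0 0.06" --pt "0 0 0 0 0 0 0.07" --pt "0 0 0 0 0 0 0.07" --pt "0 0 0 0 0 0 0.07" --pt "0 0 0.04 0 0 0 0.07" --pt "0 0 0.05 0 0 0 0.07" --pt "-0.013 -0.021 0 0 0 0 0.07" --pt "-0.014 -0.021 0 0 0 0 0.07" --pt "-0.014 -0.021 0 0 0 0 0.07" --pt "-0.014 -0.021 0 0 0 0 0.07" --pt "-0.014 -0.022 0 0 0 0 0.07" --pt "0 0 0 0 0 0 0.07" --pt "0 0 0 0 0 0 0.07"

```text
t: 17.0
eef_pos: [0.5785, -0.0629, 0.2023]
ee_rot: [3.141, 0.0, -2.99]
wrist_force: [0.3, 0.4, 0.3]
gripper_width: 0.0696
grip_force: 0.0
```

```bash
python3 - <<'E'
from h import *
d=grab('wrist','w6');t=grab('top','t6');s=arm.state();print(s['t'],s['eef_pos'],s['ee_rot'])
i=cv2.resize(cv2.imread('pics/w6.png'),(480,360),interpolation=cv2.INTER_CUBIC)
p=proj(d,(.578,-.063,.152))*480/560;print(p);cv2.drawMarker(i,tuple(map(int,p)),(255,0,255),0,14,1)
j=cv2.resize(t['image'][145:205,330:400,::-1]if 0 else cv2.imread('pics/t6.png')[220:268,340:388],(320,320),interpolation=cv2.INTER_CUBIC)
j=np.vstack([j,np.zeros((40,320,3),np.uint8)])
cv2.imwrite('pics/c6.png',np.hstack([i,j]))
E
```

```text
17.1 [ 0.57904978 -0.0622028   0.20228898] [ 3.14119326e+00  4.95785934e-04 -2.98866005e+00]
[237.88155434 199.85720534]
```

View pics/c6.png

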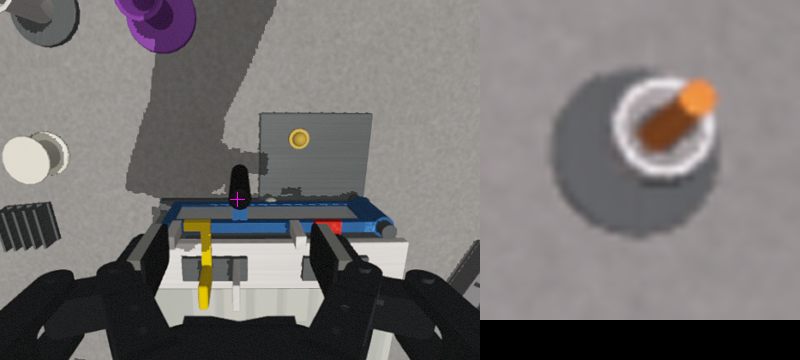

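The yellow slide is squeezed in, the post is on its marker at (238,200), and the probe is standing in its holder. I'll grip the post and work out the swing arc.

Emit:
servo_tool --pt "0 0 -0.02 0 0 0 0.055" --pt "0 0 -0.025 0 0 0 0.055" --pt "0 0 -0.025 0 0 0 0.055" --pt "0 0 -0.021 0 0 0 0.055" --pt "0 0 0 0 0 0 0.04" --pt "0 0 0 0 0 0 0.01" --pt "0 0 0 0 0 0 0.01" --pt "0 0 0 0 0 0 0.01" --pt "0 0 0 0 0 0 0.01" --newtons 80

```text
t: 18.0
eef_pos: [0.5799, -0.0624, 0.1127]
ee_rot: [3.142, 0.003, -2.989]
wrist_force: [0.3, 2.6, 1.3]
gripper_width: 0.0141
grip_force: 77.9
```

```bash
python3 - <<'E'
import numpy as np
H=np.array([.607,.0788]);v=np.array([.578,-.063])-H
a=np.arctan2(v[1],v[0])-np.radians(np.arange(0,101,5));P=H+np.hypot(*v)*np.c_[np.cos(a),np.sin(a)]
print(np.round(np.diff(P,axis=0),4).tolist());print(P[-1],P[-2])
E
```

```text
[[-0.0122, 0.0031], [-0.0119, 0.0041], [-0.0115, 0.0051], [-0.011, 0.0061], [-0.0105, 0.0071], [-0.0098, 0.008], [-0.0091, 0.0088], [-0.0083, 0.0095], [-0.0074, 0.0102], [-0.0065, 0.0108], [-0.0055, 0.0114], [-0.0045, 0.0118], [-0.0035, 0.0121], [-0.0024, 0.0124], [-0.0013, 0.0126], [-0.0002, 0.0126], [0.0009, 0.0126], [0.002, 0.0125], [0.0031, 0.0122], [0.0041, 0.0119]]
[0.47239006 0.13198274] [0.46826711 0.12004833]
```

Emit:
servo_tool --pt "-0.0122 0.0031 0 0 0 -5 0.01" --pt "-0.0119 0.0041 0 0 0 -5 0.01" --pt "-0.0115 0.0051 0 0 0 -5 0.01" --pt "-0.011 0.0061 0 0 0 -5 0.01" --pt "-0.0105 0.0071 0 0 0 -5 0.01" --pt "-0.0098 0.008 0 0 0 -5 0.01" --pt "0 0 0 0 0 0 0.01"

```text
t: 18.7
eef_pos: [0.512, -0.0295, 0.1127]
ee_rot: [-3.141, 0.003, 2.771]
wrist_force: [0.0, -1.9, 2.1]
gripper_width: 0.0139
grip_force: 79.2
```

Forces are small and the post is tracking the arc, so I'll continue past the detent.

Emit:
servo_tool --pt "-0.0091 0.0088 0 0 0 -5 0.01" --pt "-0.0083 0.0095 0 0 0 -5 0.01" --pt "-0.0074 0.0102 0 0 0 -5 0.01" --pt "-0.0065 0.0108 0 0 0 -5 0.01" --pt "-0.0055 0.0114 0 0 0 -5 0.01" --pt "-0.0045 0.0118 0 0 0 -5 0.01" --pt "0 0 0 0 0 0 0.01"

```text
t: 19.4
eef_pos: [0.4706, 0.0325, 0.1127]
ee_rot: [-3.14, 0.003, 2.247]
wrist_force: [-3.8, -3.8, 6.0]
gripper_width: 0.0144
grip_force: 80.0
```

Emit:
servo_tool --pt "-0.0035 0.0121 0 0 0 -5 0.01" --pt "-0.0024 0.0124 0 0 0 -5 0.01" --pt "-0.0013 0.0126 0 0 0 -5 0.01" --pt "-0.0002 0.0126 0 0 0 -5 0.01" --pt "0.0009 0.0126 0 0 0 -5 0.01" --pt "0.002 0.0125 0 0 0 -5 0.01" --pt "0.0031 0.0122 0 0 0 -5 0.01" --pt "0 0 0 0 0 0 0.01" --pt "0 0 0 0 0 0 0.01"

```text
t: 20.3
eef_pos: [0.469, 0.1194, 0.1126]
ee_rot: [-3.141, 0.003, 1.638]
wrist_force: [-4.5, -2.6, 9.0]
gripper_width: 0.0143
grip_force: 80.3
```

```bash
python3 - <<'E'
from h import *
d=grab('wrist','w7');t=grab('side','s7');s=arm.state();print(s['t'],s['eef_pos'],s['wrist_force'],s['gripper_width'])
v=s['eef_pos'][:2]-[.607,.0788];print(np.hypot(*v),(-101.6-np.degrees(np.arctan2(v[1],v[0])))%360)
i=cv2.imread('pics/s7.png')[140:320,220:400];i=cv2.resize(i,(400,400),interpolation=cv2.INTER_CUBIC)
j=cv2.resize(cv2.imread('pics/w7.png'),(400,300));cv2.imwrite('pics/c7.png',np.hstack([i,np.vstack([j,np.zeros((100,400,3),np.uint8)])]))
E
```

```text
20.4 [0.46895116 0.1192641  0.11262155] [-4.1971067  -2.51120518  8.56860217] 0.01428464917887079
0.14385696672929016 94.73661883064176
```

View pics/c7.png

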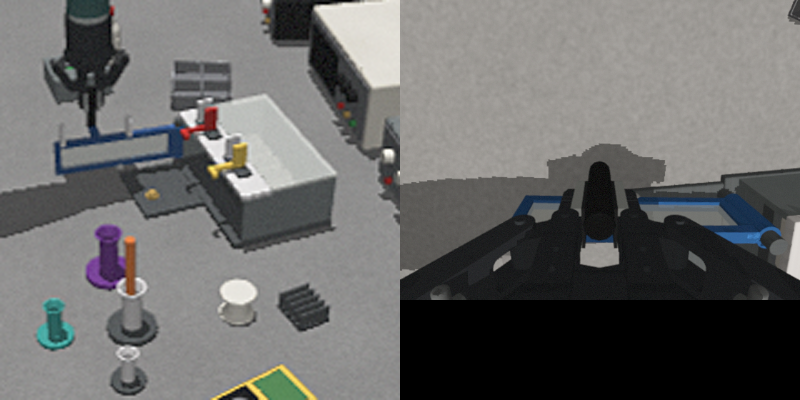

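The gate is held open at about 95°, well past the detent, and the probe stands in its holder at (130,270). I'll add a small margin, then hand in.

Emit:
servo_tool --pt "0.002 0.006 0 0 0 -2.5 0.01" --pt "0 0 0 0 0 0 0.01" --pt "0 0 0 0 0 0 0.01" --pt "0 0 0 0 0 0 0.01"

```text
t: 20.8
eef_pos: [0.4709, 0.1252, 0.1126]
ee_rot: [-3.141, 0.002, 1.594]
wrist_force: [-5.1, -2.8, 9.5]
gripper_width: 0.0141
grip_force: 80.3
```

```bash
python3 -c "
from h import *
s=arm.state();print(s['eef_pos'],s['wrist_force'],s['grip_force']);print(arm.finish_job())"
```

```text
[0.47086721 0.12521983 0.11261084] [-5.13599434 -2.80918801  9.48109407] 80.28304696083069
the job is handed in; nothing more can be done
None
```

I pressed the button to 13 N (4 N is full travel), stood the probe back in its holder, squeezed yellow then red fully, and handed the job in at 20.8 s with the gate held by its post at about 97°; no verdict was returned.

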